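# Clamp the model gantry's post with the U-bolt that fits

### The job

The timber post of the model gantry lies on its slotted metal bracket and needs its U-bolt. From the three U-bolts in the grooved plywood stand take the middle-sized one, the one that fits, and set it over the post so that one leg goes down on each side of the post and through the bracket's slots, until its bridge rests on top of the post, upright, ready for the nuts. Leave the other two U-bolts in the stand.

Things in the scene. Friction and masses are not known exactly. Their poses are not given: they have to be found in the camera images.
- ubolt: Middle-sized U-bolt, the one that fits: square U of 8 mm bar, legs down, 60 mm apart (centres). Origin midway between leg ends; z up, y from leg to leg, half turn = same. Bridge underside 60 mm above origin, bar top 68. Black tab on mid-bridge, 62 to 96 mm up, 12 mm thick (x), 30 wide (y): grip across its thickness. 0.1 kg. Stands loosely in any groove of the stand; lifts straight out.
- bracket: Fixed bracket with post, left or right, stand opposite. Origin on table under its middle; x along post, y across. Aluminium plate 110 (x) by 140 (y) mm, top 56 mm up, 8 thick; on it a square timber post 32 mm, 240 long, top 88 mm up. Through slots 24 (x) by 20 (y) mm at x 0, y +30 and -30 mm, free beneath. Bolt home: its leg ends 28 mm above this origin, y axes parallel (either way).
- ubolt_narrow: Narrow U-bolt, stays in the stand: as the middle one in build, height, tab and axes, but legs 34 mm apart (too narrow for the post). The stand: fixed plywood block 210 x 120 mm, 42 mm high, three parallel open grooves 70 mm apart, 12 mm wide, 34 deep, running along the bolts' y; leg ends stand 8 mm above the table.
- ubolt_wide: Wide U-bolt, stays in the stand: as the middle one in build, height, tab and axes, but legs 86 mm apart (too wide for the slots).
Mind the look-alikes: they are no part of the job. Leave any yellow look-alike of the bracket alone.

How it is judged:
At the end, for the whole second after the job is handed in: The middle-sized U-bolt is released and still, astride the post, legs through both slots: origin within 14 mm along and 12 mm across the post of the bracket's middle, 18 to 36 mm above its origin, upright within 0.2 rad, y axes within 0.35 rad. The other two bolts are in place (x of ubolt in the frame of bracket between -0.014 and 0.014 m and y of ubolt in the frame of bracket between -0.012 and 0.012 m and z of ubolt in the frame of bracket between 0.018 and 0.036 m and angle between ubolt's own z axis and vertical below 0.2 rad and angle between the y axis of ubolt and the y axis of bracket, either way round below 0.35 rad and linear speed of ubolt below 0.03 m/s and contact force between the fingers and ubolt below 0.1 N); the robot touches nothing.
It fails at once if the narrow or the wide U-bolt is taken from its place (moved more than 40 mm) (distance of any of ubolt_narrow, ubolt_wide from where it was at the start of the episode above 0.04 m).
It also fails if it takes over 35 s, if anything falls off the work surface, if the arm or the gripper's body presses on something with over 40 N, if the wrist force passes 120 N, or if a joint passes its speed limit or range.

### The arm

A 6-joint arm with a two-finger parallel gripper is mounted at the origin on the work surface. World frame = base frame: x ahead of the robot, y to its left, z up, the work surface at z = 0. Lengths are in m, angles in rad, forces in N, time in s.
With the tool pointing down it reaches from about 0.225 to 0.725 m from the base axis. Payload 3.1 kg.
Tool frame: the origin (TCP) lies midway between the tips of the shut fingers; the grasp point (between the pads) lies 19 mm behind it; x points along the fingers, z is the direction in which the jaws open and shut, and the axes are right-handed (so a half turn about x gives the same grasp; the last joint's range is limited). The gripper opens to 85 mm and grips with 20 to 120 N. Pads are 22 mm wide; open, the fingers measure 114 mm over their backs; the gripper's body (76 mm by 85 mm) begins 54 mm behind the grasp point. The pads swing forward as they close: fully open they stand 13 mm farther back than shut.
Start: joints at [-1.291, 0.048, 0.099, 1.622, 0, 1.443], TCP at [0.208, -0.482, 0.231] pointing down, gripper open.
Joint ranges: [-2.91, 2.91], [-0.99, 1.94], [-1.21, 1.42], [-2.12, 2.29], [-1.49, 1.47], [-3.14, 3.14]. Speed limits (rad/s): [2.79, 2.79, 3.14, 3.14, 3.14, 3.14].

### API

Orientations are given as a unit quaternion [x, y, z, w].
In Python, from station import sensors, cams, bot, spotter gives the robot as it stands.
- The arm moves only by the shell command python3 -m crank 'ROWS' [FORCE]. ROWS is JSON, a list of rows, each a list of 5 numbers: the opening, from 0 (shut) to 1 (fully open), then the shift along the tool's x, y, z in mm, then the turn about the tool's x in degrees. A call has 1 to 8 rows; each row shifts and turns the pose as measured when the row begins, along the tool's axes as they then stand; what a row does not reach is not made up. A row lasts 1/10 s, in which the tool goes at most 50 mm and 8.59 degrees, less where a joint would pass 70% of its speed; a pose out of reach is approached as far as the arm can. A call is refused whole if a number of a shift passes 50 or a number of a turn 8.59, either way. A call with a gripper value outside its range is refused whole. The fingers move at their own pace and stop on an object; FORCE is the grip in N (left out, the last holds). Time passes only in rows, so rows that do not move let the fingers close. It gives the time, the measured TCP pose, the force and the opening at its end, in the units of the state.
- sensors.get_state(): the state, without advancing time (a new reading comes with each control period).
- cams.snapshot(name): name is "scene" or "top" or "wrist"; returns (picture, depth): 480x640x3 uint8, blue, green, red; 480x640 float32, m along the optical axis (not along the pixel's ray), 0 where there is no reading.
- cams.get_calibration(name): a dict with "fx", "fy", "cx", "cy" (pixels), "D" ([k1, k2, p1, p2, k3] as OpenCV has them; the pictures are not rectified), "world_to_cam" (4x4, takes a point from world to camera coordinates). Camera axes: x right, y up, looking along -z (the intrinsics and any distortion apply to the point x, -y, -z); pixel columns grow to the right and rows downward; lengths in m; the calibration is good to about 2 mm. A picture is of the moment at which its call begins: read the wrist's pose just before it. get_calibration takes no time and is no camera call; for the wrist camera it gives the pose at the moment of the call.
- bot.sign_off(): hands the job in, once; it reports no verdict.
Trained networks look in the newest picture that a camera, given by its name, has taken for a name from the list of things; names that differ only in an ending like _2 or _b are one class to them, and where a whole thing is asked for, a point or a joint stands for the part that bears it (a point fixed in the world has none). Each returns a list of dicts, best first, with "conf" (0 to 1); they miss things now and then, are a little off and sometimes report something else, mostly with a low value. They report only what shows in the picture. A call takes as long as a camera call. They do not tell look-alikes from the thing itself.
- spotter.masks_of(name, camera): "mask" (480x640 bool, what is visible of it) and "centre" ([column, row] as shares, 0 to 1, of the picture: columns of its width, rows of its height, amid what is visible of it).
- spotter.landmark_of(name, camera): "centre" ([column, row] as shares, 0 to 1, of the picture: columns of its width, rows of its height: a listed point, or the origin of a listed thing).
The state is a dict: "time_s": time; "joint_positions": joint angles; "joint_velocities": joint speeds; "effort": joint torques, N m; "ee_pos": TCP position; "tool_rot": TCP orientation; "force": force on the tool from outside, world axes, zero at the start; "ft_torque": the same for the moment, N m; "width": opening from 0.0 (shut) to 1.0 (fully open).
Only numpy, scipy, OpenCV 4.12 (cv2) and the standard library are available. Lean on these libraries where they do the work, as an engineer would, in place of code of your own. Each camera call takes 0.05 s, during which the arm holds its last target.

## Working session

There is one attempt and no reset: what is moved stays moved. The work goes in short steps, Python scripts to look and compute and a shell command to move; the robot and the scene stay as the last step left them, time stands still between calls to the robot, and variables do not carry over. Pictures are saved under pics/ and viewed, and the job is handed in when it is done.

```bash
ls; mkdir -p pics; python3 - <<'E'
from station import sensors,cams,bot,spotter
import cv2,numpy as np
for n in ["top","scene"]:
    p,d=cams.snapshot(n); cv2.imwrite(f"pics/{n}0.png",p); np.save(f"pics/{n}0.npy",d)
    c=cams.get_calibration(n); print(n,{k:np.round(v,3).tolist() for k,v in c.items()})
    for o in ["ubolt","ubolt_narrow","ubolt_wide","bracket"]:
        for r in spotter.landmark_of(o,n): print(o,round(r["conf"],2),(np.array(r["centre"])*[640,480]).round(1))
s=sensors.get_state(); print(s)
E
```

```text
pics
top {'fx': 609.143, 'fy': 609.143, 'cx': 317.65, 'cy': 242.826, 'D': [-0.202, 0.0, 0.0, 0.0, 0.0], 'world_to_cam': [[-0.01, -1.0, 0.009, -0.015], [0.997, -0.01, 0.078, -0.466], [-0.078, 0.009, 0.997, -1.167], [0.0, 0.0, 0.0, 1.0]]}
ubolt 0.71 [214.2 219.3]
ubolt_narrow 0.56 [225.6 250.4]
ubolt_wide 0.72 [202.6 186.1]
ubolt_wide 0.56 [411.7 197.7]
bracket 0.77 [464.1 334.9]
bracket 0.66 [412.5 200.7]
scene {'fx': 593.119, 'fy': 593.119, 'cx': 322.871, 'cy': 239.985, 'D': [-0.034, 0.0, 0.0, 0.0, 0.0], 'world_to_cam': [[-0.861, 0.508, 0.003, 0.389], [-0.34, -0.58, 0.74, 0.122], [0.378, 0.637, 0.673, -1.324], [0.0, 0.0, 0.0, 1.0]]}
ubolt 0.84 [342.9 330.7]
ubolt_narrow 0.66 [376.4 308.7]
bracket 0.79 [228.4 214.5]
bracket 0.77 [319.3 153.8]
{'time_s': 0.5, 'joint_positions': array([-1.29076090e+00,  4.80272628e-02,  9.91327734e-02,  1.62201392e+00,
        2.71129801e-05,  1.44297815e+00]), 'joint_velocities': array([-8.00892320e-04, -1.01900584e-04,  2.14212557e-03,  1.18620592e-03,
       -4.65028337e-05, -1.20394750e-04]), 'effort': array([-8.57041687e-04, -3.38208425e+01,  3.19780290e+01,  2.59477398e-03,
       -7.43478427e-05,  2.50835747e-06]), 'ee_pos': array([ 0.20821311, -0.48190566,  0.23126361]), 'tool_rot': array([ 0.38841437,  0.59092143, -0.3883482 ,  0.59087377]), 'force': array([ 0.09355092, -0.52785302,  0.28067526]), 'ft_torque': array([-0.02430756, -0.04420011,  0.0319241 ]), 'width': 1.0044660065890436}
```

View pics/top0.png

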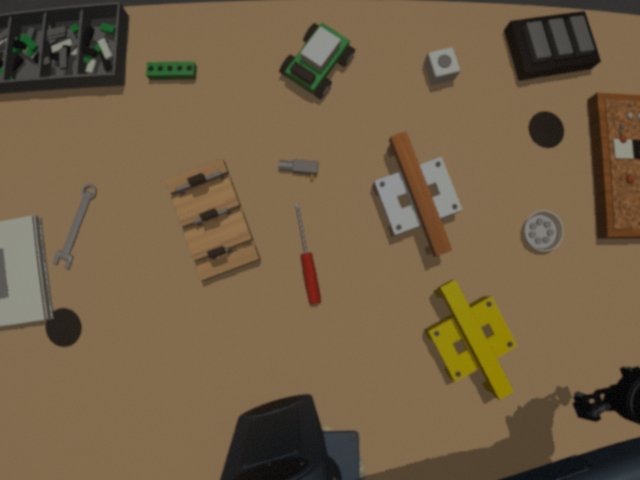

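View pics/scene0.png

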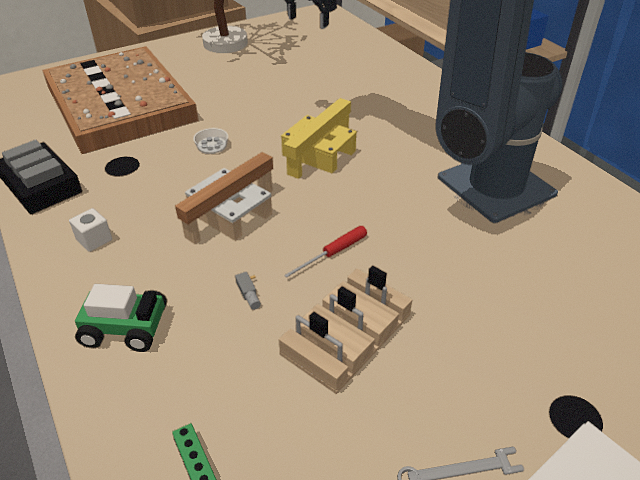

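Seen from the top: three bolts in the stand, with tabs at about (197,179), (208,215) and (218,252). The silver bracket with the brown post is at (418,195), and its yellow look-alike is at (473,338). The middle bolt (208,215) should be the 60 mm one, so I'll measure it and enlarge a crop.

```bash
cat > h.py <<'E'
import numpy as np,cv2
from station import sensors,cams,bot,spotter
def cloud(c,d):
    v,u=np.mgrid[0:480,0:640]
    K=np.array([[c["fx"],0,c["cx"]],[0,c["fy"],c["cy"]],[0,0,1.]])
    q=cv2.undistortPoints(np.stack([u,v],-1).reshape(-1,1,2).astype(float),K,np.array(c["D"],float)).reshape(480,640,2)
    P=np.stack([q[...,0]*d,-q[...,1]*d,-d,np.ones_like(d)],-1)
    return (P@np.linalg.inv(np.array(c["world_to_cam"])).T)[...,:3]
def project(c,X):
    X=np.atleast_2d(X); W=np.array(c["world_to_cam"]); p=X@W[:3,:3].T+W[:3,3]; p=p*[1,-1,-1]
    K=np.array([[c["fx"],0,c["cx"]],[0,c["fy"],c["cy"]],[0,0,1.]])
    return cv2.projectPoints(p,np.zeros(3),np.zeros(3),K,np.array(c["D"],float))[0].reshape(-1,2)
E
python3 - <<'E'
from h import *
P={n:cloud(cams.get_calibration(n),np.load(f"pics/{n}0.npy")) for n in ["top","scene"]}
t=cv2.imread("pics/top0.png"); s=cv2.imread("pics/scene0.png")
a=cv2.resize(t[150:290,150:270],None,fx=4,fy=4); b=cv2.resize(s[250:390,270:420],None,fx=4,fy=4)
cv2.imwrite("pics/crop1.png",cv2.resize(np.hstack([a,b]),None,fx=.7,fy=.7))
cv2.imwrite("pics/crop2.png",cv2.resize(t[125:265,360:475],None,fx=4,fy=4))
T=P["top"]
for n,(u,v) in dict(wide=(197,179),mid=(208,215),nar=(218,252)).items():
    R=T[v-25:v+25,u-40:u+40].reshape(-1,3); R=R[(R[:,2]>.055)&(R[:,2]<.13)]
    ti=R[R[:,2]>.09]
    m=(R.min(0)+R.max(0))/2
    x=R[:,:2]-R[:,:2].mean(0); w,V=np.linalg.eigh(x.T@x); y=x@V[:,1]
    print(n,len(R),"med",np.median(R,0).round(4),"tab",len(ti),ti.mean(0).round(4) if len(ti) else 0,"ang",np.degrees(np.arctan2(V[1,1],V[0,1])).round(1),"len",np.ptp(y).round(4),"mid",(R[:,:2].mean(0)+V[:,1]*(y.max()+y.min())/2).round(4))
B=T[125:260,365:475].reshape(-1,3); C=t[125:260,365:475].reshape(-1,3).astype(int)
post=B[(B[:,2]>.075)&(B[:,2]<.1)]; pl=B[(B[:,2]>.045)&(B[:,2]<.066)]
for nm,R in (("post",post),("plate",pl)):
    r=cv2.minAreaRect((R[:,:2]*1000).astype(np.float32)); print(nm,len(R),np.median(R[:,2]).round(4),np.round(r[0],1),np.round(r[1],1),round(r[2],1))
E
```

```text
wide 319 med [0.5793 0.2033 0.0793] tab 131 [0.5802 0.2045 0.1023] ang 110.2 len 0.093 mid [0.5797 0.2048]
mid 235 med [0.5142 0.1811 0.0979] tab 126 [0.5137 0.1814 0.1033] ang 77.7 len 0.1036 mid [0.5209 0.2031]
nar 174 med [0.4464 0.1638 0.1023] tab 127 [0.446  0.1664 0.1033] ang 110.5 len 0.0422 mid [0.4454 0.1662]
post 2282 0.0882 [ 553.8 -211.1] [240.8  34.2] 19.9
plate 2948 0.0566 [ 557.8 -205.1] [186.6 175.1] 58.6
```

View pics/crop1.png

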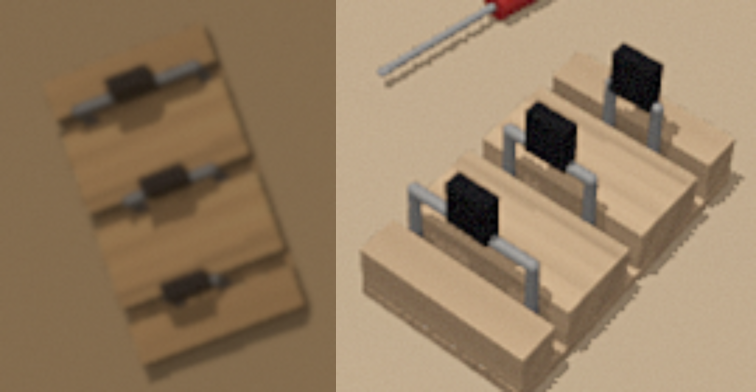

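View pics/crop2.png

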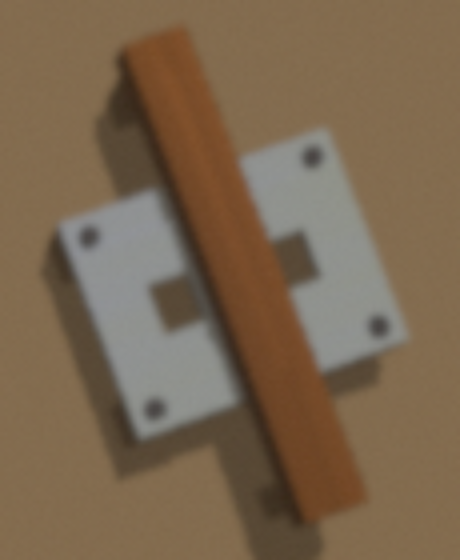

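```bash
python3 - <<'E'
from h import *
from scipy.spatial.transform import Rotation as Ro
c=cams.get_calibration("top"); t=cv2.imread("pics/top0.png"); T=cloud(c,np.load("pics/top0.npy"))
def ray(u,v,z):
    K=np.array([[c["fx"],0,c["cx"]],[0,c["fy"],c["cy"]],[0,0,1.]])
    q=cv2.undistortPoints(np.array([[[u,v]]],float),K,np.array(c["D"],float))[0,0]
    W=np.linalg.inv(np.array(c["world_to_cam"])); d=W[:3,:3]@[q[0],-q[1],-1]; o=W[:3,3]; return (o+d*(z-o[2])/d[2])
z=.056
pc=[ray(360+a/4,125+b/4,z)[:2] for a,b in [(60,225),(328,128),(410,340),(138,440)]]
print("corner mean",np.mean(pc,0).round(4))
sc=[ray(360+a/4,125+b/4,z)[:2] for a,b in [(89,237),(313,157),(379,326),(155,409)]]
print("screws",np.mean(sc,0).round(4), [np.degrees(np.arctan2(*(sc[i]-sc[j])[::-1])).round(1) for i,j in ((0,1),(3,2),(0,3),(1,2))])
# depth plate mask: tight z
R=T[125:260,365:475]; C=t[125:260,365:475].astype(int)
m=(abs(R[...,2]-.0565)<.004)&((C.max(-1)-C.min(-1))<40)
x=R[m][:,:2]; r=cv2.minAreaRect((x*1000).astype(np.float32)); print("plate",np.round(r[0],1),np.round(r[1],1),r[2])
for n,(u,v) in dict(wide=(197,179),mid=(208,215),nar=(218,252)).items():
    R=T[v-15:v+15,u-30:u+30].reshape(-1,3)
    R=R[(R[:,2]>.066)&(R[:,2]<.13)]; k=np.median(R[R[:,2]>.095],0)[:2]
    y=np.array([np.cos(np.radians(110)),np.sin(np.radians(110))]); xx=np.array([y[1],-y[0]])
    R=R[(abs((R[:,:2]-k)@xx)<.015)&(abs((R[:,:2]-k)@y)<.055)]
    for nm,Q in (("all",R),("tab",R[R[:,2]>.098])):
        r=cv2.minAreaRect((Q[:,:2]*1000).astype(np.float32)); print(n,nm,len(Q),np.round(r[0],1),np.round(r[1],1),round(r[2],1),"top",np.percentile(Q[:,2],[50,95]).round(4),"mean",Q.mean(0).round(4))
s=sensors.get_state(); print(Ro.from_quat(s["tool_rot"]).as_matrix().round(3))
E
```

```text
corner mean [ 0.552  -0.2132]
screws [ 0.5523 -0.2131] [np.float64(109.5), np.float64(109.7), np.float64(19.8), np.float64(19.7)]
plate [ 558.1 -205. ] [186.8 174.7] 58.31877136230469
wide all 310 [580.7 205.2] [13.3 92.8] 21.0 top [0.0798 0.1064] mean [0.5801 0.2039 0.0871]
wide tab 107 [581.  205.4] [12.6 28.5] 21.1 top [0.1043 0.1076] mean [0.5807 0.2053 0.104 ]
mid all 214 [514.3 181.7] [12.7 69.3] 18.6 top [0.1007 0.1067] mean [0.5141 0.1805 0.092 ]
mid tab 117 [514.2 182. ] [12.7 30.7] 18.5 top [0.1042 0.1069] mean [0.514  0.1816 0.1039]
nar all 169 [446.3 166.6] [12.3 42.2] 20.8 top [0.1025 0.1077] mean [0.446  0.1647 0.0971]
nar tab 116 [446.2 167.3] [11.9 31. ] 20.8 top [0.1044 0.108 ] mean [0.4462 0.1669 0.1041]
[[-0.     0.918  0.397]
 [ 0.     0.397 -0.918]
 [-1.     0.    -0.   ]]
```

Crop check: the bolts at (197,179), (208,215) and (218,252) measure 93, 69 and 42 mm overall, matching the wide (94), middle (68) and narrow (42) bolts. So the target is the one at (208,215). The silver bracket is the real one. I'll start moving with a short call to check the sign of the turn.

```bash
python3 -m crank '[[0.5,0,36,-32,-8.5],[0.5,0,40,-26,-8.5]]'
```

```text
time_s: 0.7
ee_pos: [0.2476, -0.3976, 0.2292]
tool_rot: [0.296, 0.642, -0.296, 0.642]
force: [0.8, -0.3, 0.4]
width: 0.689
```

```bash
python3 -m crank '[[0.5,0,44,-20,-8.5],[0.5,0,47,-13,-8.5],[0.5,0,48,-6,-8.5],[0.5,0,49,1,-8.5],[0.5,0,48,8,-8.5],[0.5,0,47,15,-8.5],[0.5,0,44,22,-8.5],[0.5,0,40,28,-8.5]]'
```

```text
time_s: 1.5
ee_pos: [0.4129, -0.0335, 0.2304]
tool_rot: [-0.121, 0.695, 0.117, 0.699]
force: [1.9, -0.6, -0.0]
width: 0.501
```

```bash
python3 -m crank '[[0.5,0,35,33,0],[0.5,0,35,33,0],[0.5,0,35,33,0],[0.5,0,34,33,0],[0.5,0,30,33,0],[0.5,0,0,0,0]]'
python3 - <<'E'
from h import *
from scipy.spatial.transform import Rotation as Ro
s=sensors.get_state(); c=cams.get_calibration("wrist"); p,d=cams.snapshot("wrist"); cv2.imwrite("pics/w1.png",p)
print(s["ee_pos"],Ro.from_quat(s["tool_rot"]).as_matrix().round(3))
T=cloud(c,d); k=np.array([.514,.182])
R=T.reshape(-1,3); R=R[(np.hypot(*(R[:,:2]-k).T)<.045)&(R[:,2]>.066)&(R[:,2]<.12)]
for nm,Q in (("all",R),("tab",R[R[:,2]>.09])):
    if len(Q)<5: print(nm,len(Q));continue
    r=cv2.minAreaRect((Q[:,:2]*1000).astype(np.float32)); print(nm,len(Q),np.round(r[0],1),np.round(r[1],1),round(r[2],1),np.percentile(Q[:,2],[50,95]).round(4))
E
```

```text
time_s: 2.1
ee_pos: [0.5154, 0.1961, 0.2301]
tool_rot: [-0.125, 0.692, 0.121, 0.7]
force: [-0.5, 0.1, -0.0]
width: 0.503
[0.51537897 0.19609718 0.23010577] [[ 0.012 -0.343  0.939]
 [-0.003  0.939  0.343]
 [-1.    -0.007  0.01 ]]
all 1021 [513.7 181.2] [11.4 68. ] 19.8 [0.1017 0.1033]
tab 637 [513.6 181.4] [11.3 29.9] 19.9 [0.1024 0.1035]
```

View pics/w1.png

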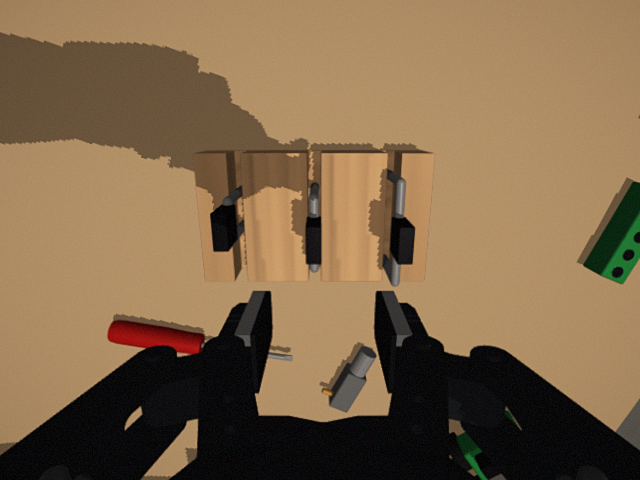

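The wrist view shows the three bolts, with the middle one's tab at (314,240) and the jaws already parallel to it. I'll go down in two stages.

```bash
python3 -m crank '[[0.5,0,-13,-7,0],[0.5,35,0,-1,0],[0.5,35,0,0,0],[0.5,20,0,0,0],[0.5,0,0,0,0]]'
python3 - <<'E'
from h import *
from scipy.spatial.transform import Rotation as Ro
s=sensors.get_state(); M=Ro.from_quat(s["tool_rot"]).as_matrix(); print(M.round(3))
print(M.T@(np.array([.5137,.1813,.078])-s["ee_pos"])*1000)
E
```

```text
time_s: 2.65
ee_pos: [0.5116, 0.1689, 0.1424]
tool_rot: [-0.124, 0.691, 0.116, 0.702]
force: [-0.1, 0.5, 0.0]
width: 0.498
[[ 0.017 -0.335  0.942]
 [-0.008  0.942  0.335]
 [-1.    -0.013  0.014]]
[64.34067984 11.79792745  5.20279896]
```

```bash
python3 -m crank '[[0.5,0,12,5,0],[0.5,0,0,0,0],[0.5,0,0,0,0]]'
python3 - <<'E'
from h import *
from scipy.spatial.transform import Rotation as Ro
s=sensors.get_state(); M=Ro.from_quat(s["tool_rot"]).as_matrix(); print(M.round(3))
print(M.T@(np.array([.5137,.1813,.078])-s["ee_pos"])*1000, s["joint_velocities"].round(3))
E
```

```text
time_s: 2.95
ee_pos: [0.5132, 0.1795, 0.1465]
tool_rot: [-0.122, 0.69, 0.115, 0.704]
force: [-0.3, -0.8, -0.1]
width: 0.502
[[ 0.022 -0.33   0.944]
 [-0.007  0.944  0.33 ]
 [-1.    -0.014  0.018]]
[68.49154769  2.48817913 -0.17814704] [ 0.002 -0.01   0.02   0.003  0.01   0.003]
```

```bash
python3 -m crank '[[0.5,30,2,0,0],[0.5,20,0,0,0],[0.5,10,0,0,0],[0.5,0,0,0,0],[0.5,0,0,0,0]]'
python3 - <<'E'
from h import *
from scipy.spatial.transform import Rotation as Ro
s=sensors.get_state(); M=Ro.from_quat(s["tool_rot"]).as_matrix(); print(M.round(3))
print(M.T@(np.array([.5137,.1813,.078])-s["ee_pos"])*1000, s["joint_velocities"].round(3))
E
```

```text
time_s: 3.45
ee_pos: [0.5199, 0.1825, 0.0938]
tool_rot: [-0.122, 0.684, 0.115, 0.71]
force: [-0.1, -0.2, 0.3]
width: 0.497
[[ 0.037 -0.331  0.943]
 [-0.004  0.944  0.331]
 [-0.999 -0.016  0.034]]
[15.55519192  1.18487687 -6.75410702] [ 0.001  0.001  0.004  0.004 -0.002 -0.001]
```

```bash
python3 -m crank '[[0.5,8,1,-7,0],[0.5,7,0,0,0],[0.5,0,0,0,0]]'
python3 - <<'E'
from h import *
from scipy.spatial.transform import Rotation as Ro
s=sensors.get_state(); M=Ro.from_quat(s["tool_rot"]).as_matrix(); print(M.round(3))
print(M.T@(np.array([.5137,.1813,.078])-s["ee_pos"])*1000, s["joint_velocities"].round(3))
p,d=cams.snapshot("wrist"); cv2.imwrite("pics/w2.png",p)
E
```

```text
time_s: 3.75
ee_pos: [0.5148, 0.1814, 0.0804]
tool_rot: [-0.122, 0.683, 0.115, 0.711]
force: [-0.2, 0.5, -0.9]
width: 0.498
[[ 0.042 -0.331  0.943]
 [-0.003  0.943  0.331]
 [-0.999 -0.017  0.038]]
[ 2.39190143  0.31582281 -1.15336708] [ 0.002 -0.014  0.003  0.015  0.001  0.001]
```

View pics/w2.png

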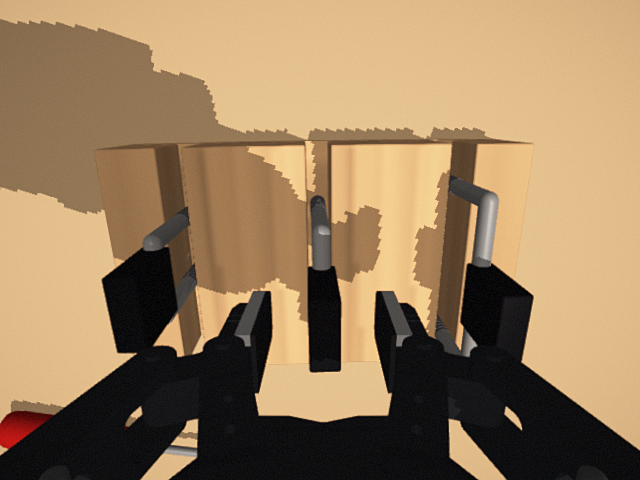

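The tab, at (323,320), lies between the pads at (250,335) and (395,335). Fingers are clear of both neighbours. Closing.

```bash
python3 -m crank '[[0.0,1,0,-1,0],[0.0,0,0,0,0],[0,0,0,0,0],[0,0,0,0,0],[0,0,0,0,0]]' 50
```

```text
time_s: 4.3
ee_pos: [0.5144, 0.1811, 0.0804]
tool_rot: [-0.122, 0.682, 0.115, 0.712]
force: [-0.4, -0.7, -0.6]
width: 0.131
```

```bash
python3 -m crank '[[0,-15,0,0.5,0],[0,-25,0,1,0],[0,-40,0,1,0],[0,-40,0,1,0],[0,0,0,0,0]]'
python3 - <<'E'
from h import *
from scipy.spatial.transform import Rotation as Ro
s=sensors.get_state(); M=Ro.from_quat(s["tool_rot"]).as_matrix(); print(M.round(3))
print(M.T@(np.array([.553,-.2125,s["ee_pos"][2]])-s["ee_pos"])*1000, s["ee_pos"])
p,d=cams.snapshot("scene"); cv2.imwrite("pics/s2.png",p)
E
```

```text
time_s: 4.8
ee_pos: [0.5112, 0.1825, 0.2058]
tool_rot: [-0.122, 0.683, 0.115, 0.711]
force: [0.4, -0.2, -0.2]
width: 0.132
[[ 0.04  -0.331  0.943]
 [-0.003  0.944  0.331]
 [-0.999 -0.017  0.037]]
[   3.05510719 -386.5285091   -91.48326164] [0.51121834 0.18251532 0.20576169]
```

View pics/s2.png

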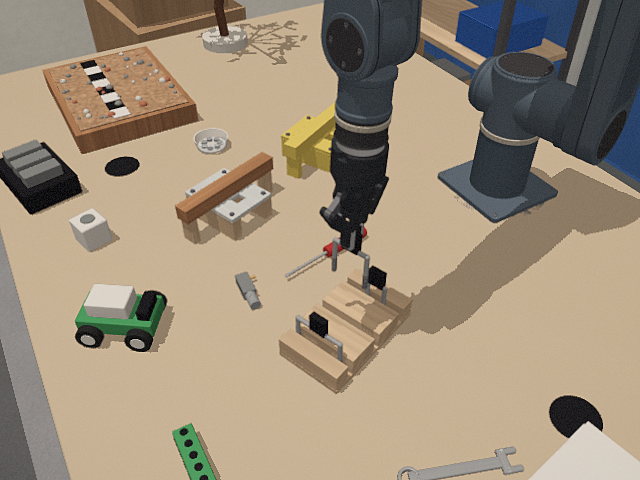

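The middle bolt is held at (350,255). The other two are still in the stand, at (318,325) and (377,278). Carrying it over.

```bash
python3 -m crank '[[0,0,-30,-8,0],[0,0,-45,-11,0],[0,0,-46,-11,0],[0,0,-46,-11,0],[0,0,-46,-11,0],[0,0,-46,-11,0],[0,0,-46,-11,0],[0,0,-40,-9,0]]'
cat > m.py <<'E'
from h import *
from scipy.spatial.transform import Rotation as Ro
import sys
s=sensors.get_state(); M=Ro.from_quat(s["tool_rot"]).as_matrix(); print(M.round(3))
print((M.T@(np.array([.553,-.2125,s["ee_pos"][2]])-s["ee_pos"])*1000).round(1), s["ee_pos"].round(4),s["joint_velocities"].round(2),s["width"])
E
python3 m.py
```

```text
time_s: 5.65
ee_pos: [0.5452, -0.1758, 0.1988]
tool_rot: [-0.125, 0.686, 0.122, 0.706]
force: [1.1, 1.2, -1.0]
width: 0.13
[[ 0.028 -0.344  0.939]
 [ 0.002  0.939  0.344]
 [-1.    -0.008  0.027]]
[  0.2 -37.1  -5.3] [ 0.5452 -0.1758  0.1988] [-0.66  0.45  0.47  0.05  0.04 -0.66] 0.1298500701012409
```

```bash
python3 -m crank '[[0,0,-25,-3,0],[0,0,0,0,0],[0,0,0,0,0]]'
python3 m.py
python3 - <<'E'
from h import *
for n in ["top","scene","wrist"]:
    c=cams.get_calibration(n); p,d=cams.snapshot(n); cv2.imwrite(f"pics/{n}3.png",p); np.save(f"pics/{n}3.npy",d)
t=cv2.imread("pics/top3.png")[120:260,360:500]; s=cv2.imread("pics/scene3.png")[90:270,140:340]
cv2.imwrite("pics/c3.png",np.hstack([cv2.resize(t,(360,360)),cv2.resize(s,(400,360))]))
E
```

```text
time_s: 5.95
ee_pos: [0.5486, -0.2071, 0.1941]
tool_rot: [-0.12, 0.689, 0.12, 0.704]
force: [-0.7, 0.1, -0.4]
width: 0.13
[[ 0.021 -0.335  0.942]
 [ 0.003  0.942  0.335]
 [-1.    -0.004  0.021]]
[ 0.1 -6.6  2.3] [ 0.5486 -0.2071  0.1941] [-0.02  0.02 -0.   -0.01 -0.01 -0.  ] 0.13019468160342107
```

View pics/c3.png

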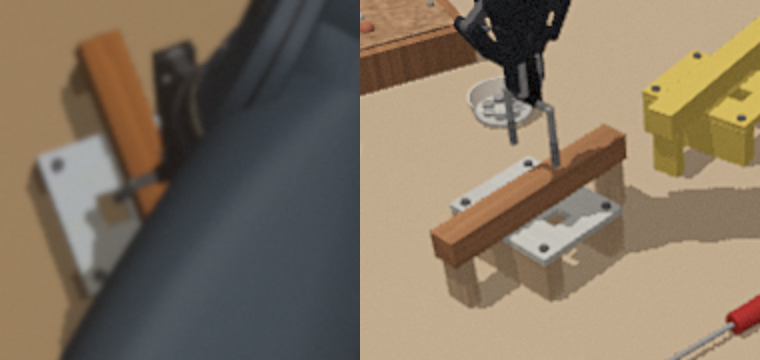

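View pics/wrist3.png

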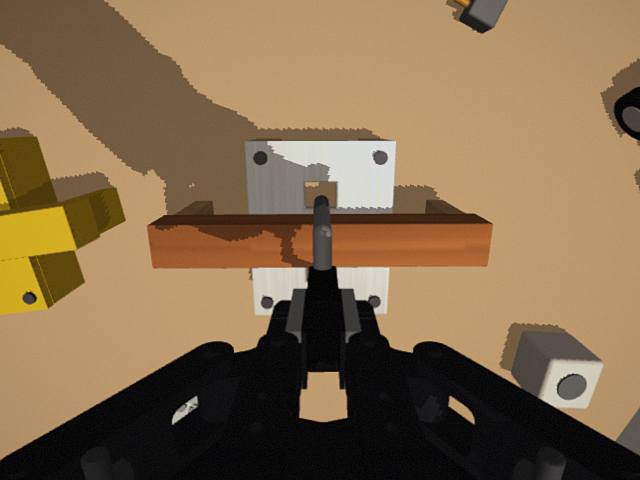

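The wrist view shows the slot at (321,193), the bolt's far leg end at (321,202), the screws at (261,158), (380,158), (267,302) and (374,301), and the post along row 240. I'll measure bolt and bracket together from this picture.

```bash
python3 - <<'E'
from h import *
c=cams.get_calibration("wrist"); d=np.load("pics/wrist3.npy"); t=cv2.imread("pics/wrist3.png"); T=cloud(c,d)
S=np.array([T[v-1:v+2,u-1:u+2].reshape(-1,3).mean(0) for u,v in ((261,158),(380,158),(267,302),(374,301))]); print("screws",S.mean(0).round(4),S[:,2].round(4))
R=T[200:275,140:500].reshape(-1,3); Q=R[abs(R[:,2]-.088)<.004]; r=cv2.minAreaRect((Q[:,:2]*1000).astype(np.float32)); print("post",len(Q),np.round(r[0],1),np.round(r[1],1),r[2])
for z0,z1 in ((.12,.17),(.185,.193),(.19,.202),(.205,.25)):
    R=T[180:400,300:345].reshape(-1,3); Q=R[(R[:,2]>z0)&(R[:,2]<z1)]
    if len(Q)>5:
        r=cv2.minAreaRect((Q[:,:2]*1000).astype(np.float32)); print(z0,len(Q),np.round(r[0],1),np.round(r[1],1),round(r[2],1),np.median(Q,0).round(4))
for v in range(195,380,12): print(v,T[v,322].round(4))
c2=cams.get_calibration("top"); 
E
```

```text
screws [ 0.5524 -0.2119  0.0579] [0.0577 0.0576 0.0581 0.058 ]
post 14215 [ 552.3 -212.4] [240.5  33.1] 19.64344596862793
0.12 321 [ 538.  -174.6] [8.5 4.8] 16.5 [ 0.537  -0.1735  0.1498]
0.185 974 [ 540.4 -182.8] [11.7 19.9] 19.5 [ 0.5404 -0.1837  0.1886]
0.19 444 [ 539.5 -189.4] [16.5 23.9] 40.3 [ 0.5432 -0.1918  0.1971]
0.205 3947 [ 548.3 -205.6] [16.8 30.9] 19.3 [ 0.5471 -0.2018  0.2171]
195 [ 5.477e-01 -1.927e-01 -3.000e-04]
207 [ 0.5377 -0.1731  0.1534]
219 [ 0.5373 -0.1733  0.1777]
231 [ 0.5379 -0.1756  0.1887]
243 [ 0.5396 -0.1803  0.189 ]
255 [ 0.5412 -0.1849  0.1898]
267 [ 0.543  -0.19    0.1894]
279 [ 0.5435 -0.1917  0.198 ]
291 [ 0.5433 -0.1918  0.2092]
303 [ 0.5434 -0.1927  0.2172]
315 [ 0.545  -0.1971  0.2172]
327 [ 0.5466 -0.2014  0.2175]
339 [ 0.5482 -0.2061  0.2173]
351 [ 0.55   -0.211   0.2169]
363 [ 0.5517 -0.2159  0.2169]
375 [ 6.124e-01 -3.735e-01 -2.000e-04]
```

```bash
python3 -m crank '[[0,0,-7.5,1.5,0],[0,0,0,0,0],[0,25,0,0,0],[0,0,0,0,0],[0,0,0,0,0]]'
sed -i 's/\.553,-\.2125/.5525,-.2140/' m.py; python3 m.py
```

```text
time_s: 6.6
ee_pos: [0.5551, -0.2087, 0.1719]
tool_rot: [-0.124, 0.687, 0.122, 0.705]
force: [0.1, -0.3, 0.2]
width: 0.126
[[ 0.025 -0.343  0.939]
 [ 0.002  0.939  0.343]
 [-1.    -0.007  0.024]]
[-0.1 -4.  -4.3] [ 0.5551 -0.2087  0.1719] [ 0.01  0.01 -0.04  0.   -0.    0.  ] 0.12606403011005923
```

```bash
python3 -m crank '[[0,0,-5,-4,0],[0,0,0,0,0],[0,0,0,0,0]]'
python3 m.py
```

```text
time_s: 6.9
ee_pos: [0.5538, -0.2154, 0.1746]
tool_rot: [-0.125, 0.686, 0.122, 0.706]
force: [-0.4, -0.5, -0.7]
width: 0.126
[[ 0.028 -0.344  0.939]
 [ 0.     0.939  0.344]
 [-1.    -0.009  0.026]]
[-0.   1.7 -0.8] [ 0.5538 -0.2154  0.1746] [-0.01 -0.01  0.02  0.   -0.01 -0.  ] 0.12551060327974006
```

```bash
python3 -m crank '[[0,15,1,-2,0],[0,15,0,-2,0],[0,0,0,0,0],[0,0,0,0,0]]'
python3 m.py
python3 - <<'E'
from h import *
for n in ["scene","wrist"]:
    p,d=cams.snapshot(n); cv2.imwrite(f"pics/{n}4.png",p); np.save(f"pics/{n}4.npy",d)
t=cv2.imread("pics/wrist4.png")[100:400,170:470]; s=cv2.imread("pics/scene4.png")[90:270,140:340]
cv2.imwrite("pics/c4.png",np.hstack([cv2.resize(t,(360,360)),cv2.resize(s,(400,360))]))
c=cams.get_calibration("wrist"); T=cloud(c,np.load("pics/wrist4.npy"))
R=T.reshape(-1,3); Q=R[(abs(R[:,2]-.088)<.004)&(np.hypot(R[:,0]-.5525,R[:,1]+.212)<.13)]; r=cv2.minAreaRect((Q[:,:2]*1000).astype(np.float32)); print("post",len(Q),np.round(r[0],1),np.round(r[1],1),r[2])
Q=R[(R[:,2]>.10)&(np.hypot(R[:,0]-.5525,R[:,1]+.212)<.045)]
y=np.array([-.336,.942]);x=np.array([.942,.336]);o=np.array([.5524,-.2122])
for a in (.11,.12,.13,.14,.15,.16,.17,.18):
    q=Q[(Q[:,2]>a)&(Q[:,2]<a+.01)]; q=q[(abs((q[:,:2]-o)@x)<.012)]
    if len(q): e=(q[:,:2]-o); print(a,len(q),"x",np.percentile(e@x,[2,50,98]).round(4),"y",np.percentile(e@y,[2,50,98]).round(4))
E
```

```text
time_s: 7.3
ee_pos: [0.5525, -0.2173, 0.148]
tool_rot: [-0.126, 0.684, 0.12, 0.708]
force: [0.2, 0.4, -0.5]
width: 0.129
[[ 0.034 -0.343  0.939]
 [-0.003  0.939  0.344]
 [-0.999 -0.014  0.031]]
[-0.   3.1  1.2] [ 0.5525 -0.2173  0.148 ] [-0.    0.   -0.01  0.   -0.   -0.  ] 0.1285979994888556
post 21033 [ 549.8 -206.2] [240.5  46.3] 19.42698860168457
0.11 80 x [-0.0056 -0.0019  0.0019] y [0.0261 0.0289 0.0295]
0.12 86 x [-0.0057 -0.0021  0.0017] y [0.0262 0.029  0.0295]
0.13 242 x [-0.007  -0.0024  0.0028] y [0.01   0.027  0.0294]
0.14 941 x [-0.0074 -0.0022  0.0029] y [0.0098 0.0163 0.0283]
0.15 586 x [-0.0116 -0.0008  0.0113] y [0.0019 0.0099 0.0107]
0.16 1717 x [-0.011  -0.0023  0.0109] y [-0.0182  0.0056  0.0107]
0.17 1893 x [-0.0111 -0.0014  0.0106] y [-0.0177  0.0017  0.0096]
0.18 1169 x [-0.0114  0.003   0.0101] y [-0.0149  0.0015  0.0084]
```

View pics/c4.png

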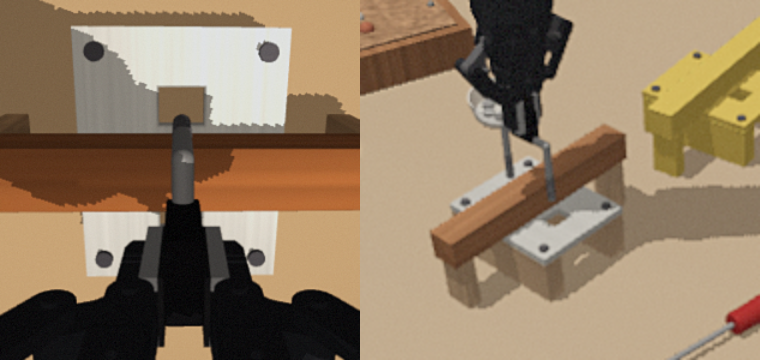

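The far leg sits 4.5 mm off across the post and 2 mm off along it. I'll correct that and then lower a little.

```bash
python3 -m crank '[[0,0,4,1.5,0],[0,0,0,0,0],[0,8,0.5,-0.5,0],[0,0,0,0,0],[0,0,0,0,0]]'
python3 m.py
cat > look.py <<'E'
from h import *
import sys
k=sys.argv[1]
for n in ["scene","wrist"]:
    p,d=cams.snapshot(n); cv2.imwrite(f"pics/{n}{k}.png",p); np.save(f"pics/{n}{k}.npy",d)
t=cv2.imread(f"pics/wrist{k}.png")[100:400,170:470]; s=cv2.imread(f"pics/scene{k}.png")[90:270,140:340]
cv2.imwrite(f"pics/c{k}.png",np.hstack([cv2.resize(t,(360,360)),cv2.resize(s,(400,360))]))
c=cams.get_calibration("wrist"); T=cloud(c,np.load(f"pics/wrist{k}.npy"))
R=T.reshape(-1,3)
Q=R[(R[:,2]>.092)&(np.hypot(R[:,0]-.5525,R[:,1]+.212)<.045)]
y=np.array([-.336,.942]);x=np.array([.942,.336]);o=np.array([.5524,-.2122])
for a in (.06,.07,.08,.09,.10,.11,.12,.13,.14):
    q=R[(R[:,2]>a)&(R[:,2]<a+.01)]; e=q[:,:2]-o; e=e[(abs(e@x)<.012)&(e@y>.02)&(e@y<.045)]
    if len(e): print(a,len(e),"x",np.percentile(e@x,[2,50,98]).round(4),"y",np.percentile(e@y,[2,50,98]).round(4))
Q=R[(abs(R[:,2]-.088)<.004)]; e=Q[:,:2]-o; e=e[(abs(e@x)>.02)&(abs(e@x)<.1)&(abs(e@y)<.04)]
print("post y",np.percentile(e@y,[1,99]).round(4))
E
python3 look.py 5
```

```text
time_s: 7.9
ee_pos: [0.5536, -0.2128, 0.1419]
tool_rot: [-0.127, 0.683, 0.119, 0.709]
force: [0.4, 0.8, 0.5]
width: 0.129
[[ 0.038 -0.344  0.938]
 [-0.005  0.939  0.344]
 [-0.999 -0.017  0.034]]
[-0.  -0.8 -1.4] [ 0.5536 -0.2128  0.1419] [ 0.    0.01 -0.02 -0.   -0.    0.  ] 0.12872341511395774
0.07 49 x [-0.0025  0.001   0.0055] y [0.0303 0.0332 0.0339]
0.08 59 x [-0.003   0.0012  0.005 ] y [0.0304 0.0332 0.0337]
0.09 82 x [-0.0031  0.0005  0.005 ] y [0.0294 0.033  0.0339]
0.1 76 x [-0.0032  0.0006  0.0045] y [0.0299 0.0329 0.0335]
0.11 84 x [-0.0033  0.0003  0.0041] y [0.0304 0.033  0.0336]
0.12 106 x [-0.0034  0.0002  0.0039] y [0.0303 0.033  0.0336]
0.13 618 x [-0.0038 -0.0001  0.0041] y [0.0203 0.0271 0.0332]
post y [-0.0157  0.0157]
```

View pics/c5.png

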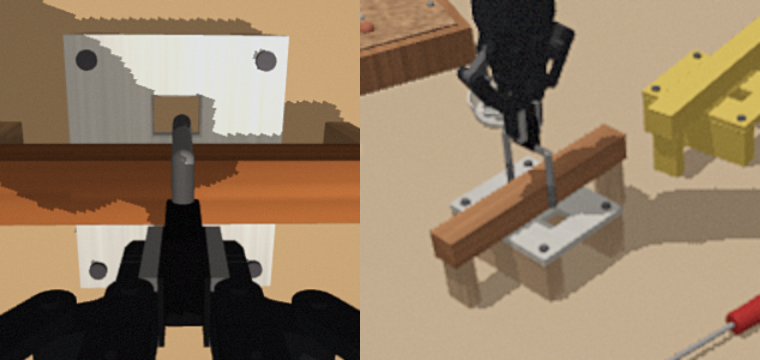

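The bolt is now centred: leg outer face at 33.6 mm against 34, and x within 1 mm. Lowering through the slots.

```bash
python3 -m crank '[[0,12,0.3,-1,0],[0,10,0,-1,0],[0,0,0,0,0]]'
python3 m.py; python3 look.py 6
```

```text
time_s: 8.3
ee_pos: [0.552, -0.2133, 0.1175]
tool_rot: [-0.127, 0.684, 0.12, 0.709]
force: [-0.4, 0.1, -1.0]
width: 0.13
[[ 0.037 -0.343  0.938]
 [-0.004  0.939  0.344]
 [-0.999 -0.017  0.033]]
[ 0.  -0.8  0.2] [ 0.552  -0.2133  0.1175] [-0. -0.  0.  0.  0.  0.] 0.13011725975771207
0.06 58 x [-0.0039 -0.0002  0.004 ] y [0.0297 0.0325 0.0332]
0.07 90 x [-0.004  -0.0003  0.0041] y [0.0289 0.0323 0.0332]
0.08 77 x [-0.0041 -0.0004  0.0034] y [0.0294 0.0323 0.0329]
0.09 89 x [-0.0042 -0.0006  0.0032] y [0.0298 0.0323 0.0331]
0.1 148 x [-0.0048 -0.001   0.0032] y [0.023  0.0319 0.033 ]
0.11 518 x [-0.0044 -0.0008  0.0027] y [0.0203 0.0263 0.0324]
post y [-0.0159  0.0154]
```

View pics/c6.png

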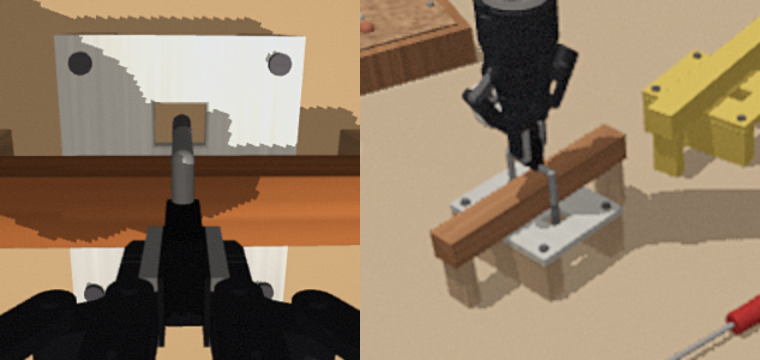

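Both legs have entered the slots and the force is about zero. There are about 16 mm left.

```bash
python3 -m crank '[[0,9,0.5,0,0],[0,5,0,0,0],[0,0,0,0,0]]'; python3 m.py; python3 look.py 7
```

```text
time_s: 8.7
ee_pos: [0.5535, -0.2134, 0.1043]
tool_rot: [-0.128, 0.683, 0.119, 0.71]
force: [0.6, 0.3, -0.9]
width: 0.128
[[ 0.04  -0.343  0.938]
 [-0.006  0.939  0.344]
 [-0.999 -0.019  0.035]]
[-0.  -0.2 -1.1] [ 0.5535 -0.2134  0.1043] [ 0. -0. -0.  0. -0.  0.] 0.1277822434908766
0.06 77 x [-0.003   0.0008  0.0046] y [0.0287 0.0319 0.0327]
0.07 84 x [-0.0031  0.0005  0.0042] y [0.0295 0.032  0.0327]
0.08 96 x [-0.0032  0.0003  0.0042] y [0.0294 0.032  0.0327]
0.09 612 x [-0.0037 -0.      0.0038] y [0.0203 0.0271 0.0325]
0.1 6 x [-0.0018 -0.0003  0.0018] y [0.0209 0.0238 0.0269]
post y [-0.0157  0.0156]
```

```bash
python3 -m crank '[[0,4,0.5,0,0],[0,1,0,0,0],[0,0,0,0,0]]'; python3 m.py
```

```text
time_s: 9.1
ee_pos: [0.5543, -0.2133, 0.1004]
tool_rot: [-0.128, 0.682, 0.119, 0.71]
force: [0.1, 1.2, -1.1]
width: 0.127
[[ 0.042 -0.343  0.938]
 [-0.007  0.939  0.344]
 [-0.999 -0.021  0.037]]
[-0.1 -0.1 -1.9] [ 0.5543 -0.2133  0.1004] [-0.  0. -0.  0.  0.  0.] 0.12749522565579602
```

```bash
python3 -m crank '[[0,1,0,0,0],[0.2,0,0,0,0],[0.35,0,0,0,0],[0.4,0,0,0,0],[0.4,0,0,0,0]]'; python3 look.py 8; python3 m.py
```

```text
time_s: 9.6
ee_pos: [0.5553, -0.2138, 0.1013]
tool_rot: [-0.129, 0.681, 0.118, 0.711]
force: [-0.7, 0.3, 0.2]
width: 0.404
0.06 78 x [-0.0026  0.0005  0.0044] y [0.0294 0.032  0.0326]
0.07 87 x [-0.0026  0.0005  0.0045] y [0.0286 0.0321 0.0327]
0.08 104 x [-0.0023  0.0009  0.0048] y [0.0295 0.032  0.0326]
0.09 553 x [-0.0023  0.0013  0.0051] y [0.0203 0.0265 0.0322]
post y [-0.0154  0.0158]
[[ 0.044 -0.343  0.938]
 [-0.008  0.939  0.344]
 [-0.999 -0.023  0.039]]
[-0.1  0.7 -2.6] [ 0.5552 -0.2138  0.1013] [ 0. -0. -0.  0. -0.  0.] 0.3982908347219173
```

View pics/c8.png

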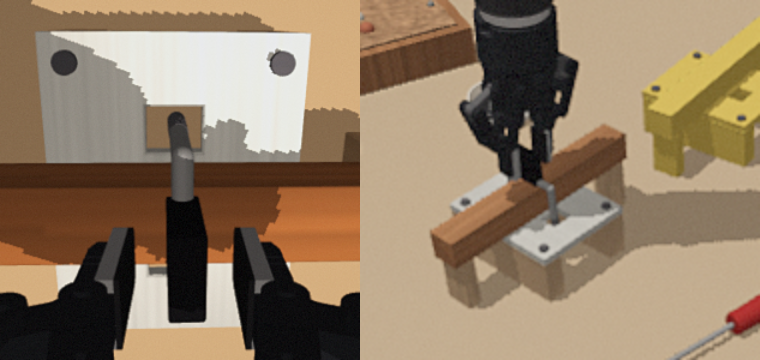

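The bolt is released, with the pads at about (120,290) and (250,290) in the crop, clear of the tab at (187,260). Backing straight up.

```bash
python3 -m crank '[[0.4,-15,0,0,0],[0.4,-25,0,1,0],[0.4,-40,0,1,0],[0.4,-40,0,0,0],[0.4,-10,0,0,0],[0.4,0,0,0,0]]'; python3 look.py 9; python3 m.py
python3 - <<'E'
from h import *
c=cams.get_calibration("wrist"); R=cloud(c,np.load("pics/wrist9.npy")).reshape(-1,3)
y=np.array([-.336,.942]);x=np.array([.942,.336]);o=np.array([.5524,-.2122])
for a,b in ((.092,.1),(.112,.135)):
    q=R[(R[:,2]>a)&(R[:,2]<b)&(np.hypot(*(R[:,:2]-o).T)<.05)]
    r=cv2.minAreaRect((q[:,:2]*1000).astype(np.float32)); cc=np.array(r[0])/1000-o
    print(a,len(q),"z",np.median(q[:,2]).round(4),"x",(cc@x).round(4),"y",(cc@y).round(4),np.round(r[1],1),r[2])
E
```

```text
time_s: 10.3
ee_pos: [0.5501, -0.2114, 0.2385]
tool_rot: [-0.129, 0.681, 0.118, 0.711]
force: [0.1, 0.7, -0.2]
width: 0.394
0.06 16 x [-0.0031 -0.0003  0.0033] y [0.0313 0.0329 0.0333]
0.07 19 x [-0.0033 -0.0002  0.0036] y [0.0305 0.0328 0.0333]
0.08 31 x [-0.0034  0.0006  0.0042] y [0.0221 0.0318 0.0333]
0.09 155 x [-0.0027  0.0003  0.0042] y [0.0202 0.0264 0.0326]
post y [-0.0149  0.0164]
[[ 0.041 -0.343  0.938]
 [-0.006  0.939  0.344]
 [-0.999 -0.02   0.036]]
[ 0.1 -3.8  1.8] [ 0.5495 -0.2111  0.2363] [ 0.    0.02 -0.05 -0.   -0.   -0.  ] 0.40275864690235125
0.092 193 z 0.0928 x -0.0003 y 0.0 [11.5 63.9] 15.347146034240723
0.112 716 z 0.1205 x 0.0011 y -0.0004 [11.6 30. ] 20.044448852539062
```

View pics/c9.png

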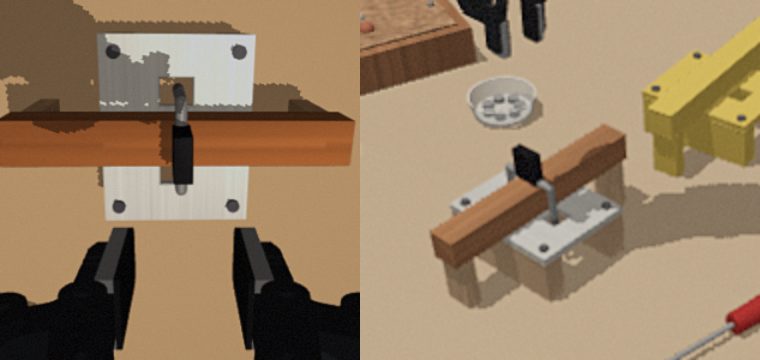

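View pics/scene9.png

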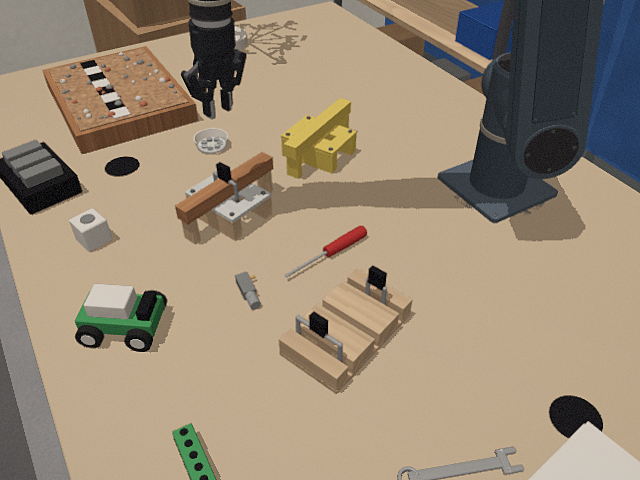

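```bash
python3 -c "
from station import bot,sensors
print(sensors.get_state()['force'].round(1)); print(bot.sign_off())"
```

```text
[ 0.5  0.3 -1.6]
the job is handed in; nothing more can be done
None
```

The middle-sized U-bolt is set over the post on the silver bracket, with a leg through each slot. It is released, and I've handed the job in; no verdict is reported.

- **Picking the bolt:** its overall length measured 69 mm, against 93 mm for the wide bolt and 42 mm for the narrow one. That matches the 68 mm expected for the one that fits.
- **Position:** in the last wrist picture the bolt is about 1 mm or less off the bracket's middle, both along and across the post, and looks upright.
- **Angle:** the tab lies parallel to the bracket within about 1°. The rougher fit to the bar read about 4° off, still well inside the 0.35 rad (20°) limit.
- **Height:** the tab and the bar both measured about 3 mm lower than expected when home. That puts the leg ends at about 25 mm instead of 28, inside the 18–36 mm allowed. Some of this is probably camera error, since the tab also read about 2 mm low in the stand.
- **Everything else:** the wide and narrow bolts still stand in the stand, and the yellow look-alike was not touched. The gripper is about 11 cm above the bolt, touching nothing. The clock read about 10.3 s, with no notable force at any check.

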